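# Click the tally wheel round to its red tooth

### The arm

A 6-joint arm with a two-finger parallel gripper is mounted at the origin on a cart in front of the work surface, level with it; the furniture and walls round the work are solid. World frame = base frame: x ahead of the robot, y to its left, z up, the work surface at z = 0. Lengths are in m, angles in rad, forces in N, time in s.
With the tool pointing down it reaches from about 0.35 to 0.775 m from the base axis. Payload 7.3 kg.
Tool frame: the origin (TCP) lies midway between the tips of the shut fingers; the grasp point (between the pads) lies 19 mm behind it (robot.tcp_to_grasp is the distance from the TCP to the grasp point, in m); z points along the fingers, y is the line along which they close (so a half turn about z gives the same grasp; the last joint's range is limited). The gripper opens to 92 mm and grips with 3 to 60 N. Pads are 19 mm wide; open, the fingers measure 130 mm over their backs; the gripper's body (75 mm by 190 mm) begins 47 mm behind the grasp point.
Start: joints at [-1.402, 0.342, 1.524, -0, 1.275, -0.146], TCP at [0.163, -0.499, 0.191] pointing down, gripper open.
Joint ranges: [-2.53, 2.53], [-0.77, 2.02], [0.04, 2.7], [-1, 4.14], [0.28, 2.66], [-3.11, 3.11]. Speed limits (rad/s): [2.57, 2.57, 3.14, 3.14, 3.14, 3.14].

### API

Orientations are given as [roll, pitch, yaw] about the fixed x, y, z axes, in that order (R = Rz(yaw) Ry(pitch) Rx(roll)).
In Python, from cell import readout, cams, ticket, robot gives the robot as it stands. The module is installed in compiled form; this text tells all that it offers.
- The arm moves only by the tool jog_arm, never from a script. Its argument "plan" is a list of rows, each a list of 5 numbers: the shift along the world's x, y, z each as a share of 0.08 m, from -1 to 1, then the turn about the world's z as a share of 90 degrees, from -1 to 1, then the opening, from -1 (shut) to 1 (fully open). A call has 1 to 12 rows; each row is the pose to reach, as a shift and turn from the pose commanded when the call began; what a row does not reach only later rows make up. A row lasts 1/10 s, in which the tool goes at most 50 mm and 8.59 degrees, less where a joint would pass 70% of its speed; a pose out of reach is approached as far as the arm can. A call with a number of a shift or a turn outside -1 to 1 is refused whole. A call with a gripper value outside its range is refused whole. The fingers move at their own pace and stop on an object; "squeeze" is the grip in N (left out, the last holds). Time passes only in rows, so rows that repeat a pose let the fingers close. It gives the time, the measured TCP pose, the force, the opening and the grip force at its end, in the units of the state.
- readout.observe(): the state, without advancing time (a new reading comes with each control period).
- cams.read_camera(name): name is "side" or "top"; returns the picture (384x512x3 uint8, blue, green, red); there is no depth.
- cams.calibration(name): a dict with "K" (3x3 intrinsics, pixels), "k1" (the pictures are not rectified: a ray, as slopes to the right and down, at radius r is drawn at 1 + k1 r^2 times it, then the intrinsics apply), "world_from_camera" (4x4, takes a point from camera to world coordinates). Camera axes: x right, y down, z forward; pixel columns grow to the right and rows downward; lengths in m; the calibration is good to about 2 mm. A picture is of the moment at which its call begins. calibration takes no time and is no camera call.
- ticket.hand_in(): hands the job in; it is judged then, once.
The state is a dict: "time": time; "qpos": joint angles; "qvel": joint speeds; "joint_efforts": joint torques, N m; "tool_pos": TCP position; "tool_rot": TCP orientation; "contact_force": force on the tool from outside, world axes, zero at the start; "torque": the same for the moment, N m; "opening": finger opening in m; "grip_force": force on a finger pad.
Only numpy, scipy, OpenCV 4.12 (cv2) and the standard library are available. Lean on these libraries where they do the work, as an engineer would, in place of code of your own. Each camera call takes 0.05 s, during which the arm holds its last target. There are 200 camera calls.

### The job

With a fingertip, flick the toothed thumbwheel of the green tally counter forward, its top turning away from you, one click at a time, until the red tooth stands straight up at the brass pointer, and do not run past it. Do not lift, tip or shove the counter along the bench, and leave the stamp, the jar and the wooden cone where they stand.

Things in the scene. Friction and masses are not known exactly. Their poses are not given: they have to be found in the camera images.
- counter: Loose tally counter, 1.9 to 3 kg, on rubber feet. Origin: centre of its underside; x axis: forward, the way the wheel's top is to move, y (left): along the axle, z up. Green base plate 150 (x) x 96 (y) mm, top 16 mm high. The wheel turns between a green drum housing (y -14 to -34 mm with its click pin, 54 mm wide in x) and a slim arm (y +14 to +27 mm). It slides if pushed with more than about 9 N.
- wheel (a joint): Angle of the thumbwheel (rad): 0 = red tooth straight up at the pointer; grows as the top moves forward. It rests only at multiples of 1.047 (60 degrees, one click); pushed past halfway (0.52) it snaps on to the next rest, released earlier it falls back; it does not spin on. It starts 2, 3 or 4 clicks short (-2.09, -3.14, -4.19). 2 to 6 N at a tooth tip moves it.
- axle (a point): Centre of the wheel, 72 mm above the bench, mid-width; axes as the counter's. Grey hub of radius 26 mm with six flat radial teeth 60 degrees apart, one red, five white, each 24 mm wide along the axle, 8 mm thick, round tips at radius 50 mm. At every rest one tooth points straight up (tip 122 mm above the bench); the tooth behind it has its tip 25 mm above the axle and 43 mm back.
- red_tip (a point): Middle of the tip of the red tooth, 50 mm from the axle; it turns with the wheel and ends straight above the axle, 122 mm above the bench.
- pointer (a point): Upper end of the brass pointer on the slim left arm of the counter, 26 mm above the axle and 17 mm to its left; it points straight up at the tooth that is on top. Only the wheel's teeth stand more than 27 mm above the axle; no part of the stand does.
- stamp: Bystander, loose: pale plaster stamp, 31 mm across, 53 mm high, standing to the left of the counter. Origin: centre of its underside.
- jar: Bystander, loose: glaze jar with a red lid, 56 mm across, 70 mm high, standing to the right of the counter. Origin: centre of its underside.
- cone: Bystander, loose: turned dark wooden cone, 23 mm across, 28 mm high, standing beyond the counter. Origin: centre of its underside.
Mind the look-alikes: they are no part of the job. There is more than one size of the counter; the job needs the middle-sized.

How it is judged:
On the way:
1. the wheel rests one click short of the red tooth (value of joint wheel between -1.25 and -0.85 rad), for 0.2 s.
At the end, for the whole second after the job is handed in: The wheel rests with the red tooth straight up (within 0.15 rad), the counter stands upright within 30 mm of where it was, and stamp, jar and cone are within 20 mm of where they were (value of joint wheel between -0.15 and 0.15 rad and velocity of joint wheel between -0.3 and 0.3 rad/s and distance of counter from where it was at the start of the episode below 0.03 m and angle between counter's own z axis and vertical below 0.1 rad and linear speed of counter below 0.02 m/s and distance of each of stamp, jar, cone from where it was at the start of the episode below 0.02 m); the robot touches nothing.
It fails at once if the wheel runs past the red tooth (value of joint wheel above 0.6 rad).
It fails at once if the wheel is wound backward instead of forward (value of joint wheel below -5 rad).
It fails at once if the counter is shoved more than 30 mm (distance of counter from where it was at the start of the episode above 0.03 m).
It fails at once if the counter is lifted or tipped (height (world z) of counter above 0.01 m or angle between counter's own z axis and vertical above 0.15 rad).
It fails at once if a bystander is lifted or displaced (distance of any of stamp, jar, cone from where it was at the start of the episode above 0.02 m).
It also fails if it takes over 48 s, if anything falls off the work surface, if the arm or the gripper's body presses on something with over 40 N, if the wrist force passes 120 N, or if a joint passes its speed limit or range.

## Working session

There is one attempt and no reset: what is moved stays moved. The work goes in short steps, Python scripts to look and compute and a tool call to move; the robot and the scene stay as the last step left them, time stands still between calls to the robot, and variables do not carry over. Pictures are saved under pics/ and viewed, at most 10 in all, crops included, and the job is handed in when it is done.

Besides the shell and the picture viewer there is one more tool, called after "Request:" as name(argument=value, ...) on one line, values as JSON. jog_arm: Moves the arm, as the interface text tells. Shift numbers are shares of 0.08 m and turn numbers shares of 90 degrees, none past 1 either way. Its arguments: {"type":"object","properties":{"plan":{"type":"array"},"squeeze":{"type":"number"}},"required":["plan"]}

```bash
mkdir -p pics; cat > h.py <<'E'
import numpy as np, cv2
from cell import readout, cams, ticket, robot
def ray(cam,u,v):
    c=cams.calibration(cam);K=np.array(c["K"]);T=np.array(c["world_from_camera"]);k=c["k1"]
    d=np.array([(u-K[0,2])/K[0,0],(v-K[1,2])/K[1,1]]);s=d.copy()
    for _ in range(20): s=d/(1+k*(s@s))
    return T[:3,3],T[:3,:3]@np.array([s[0],s[1],1])
def onz(cam,u,v,z):
    o,d=ray(cam,u,v);return o+d*(z-o[2])/d[2]
def proj(cam,p):
    c=cams.calibration(cam);K=np.array(c["K"]);T=np.array(c["world_from_camera"])
    q=T[:3,:3].T@(np.array(p)-T[:3,3]);s=q[:2]/q[2];s=s*(1+c["k1"]*(s@s))
    return K[0,0]*s[0]+K[0,2],K[1,1]*s[1]+K[1,2]
E
python3 - <<'E'
from h import *
for n in("top","side"):
    cv2.imwrite(f"pics/{n}0.png",cams.read_camera(n)); print(n,np.round(cams.calibration(n)["world_from_camera"],2).tolist())
print(readout.observe())
E
```

```text
top [[0.02, -0.97, 0.23, 0.27], [-1.0, -0.02, -0.0, -0.05], [0.01, -0.23, -0.97, 1.36], [0.0, 0.0, 0.0, 1.0]]
side [[-0.91, -0.29, 0.3, 0.29], [-0.42, 0.6, -0.69, 0.58], [0.02, -0.75, -0.66, 0.68], [0.0, 0.0, 0.0, 1.0]]
{'time': 0.1, 'qpos': array([-1.40198181e+00,  3.42655678e-01,  1.52491582e+00,  4.66421903e-06,
        1.27540199e+00, -1.46041762e-01]), 'qvel': array([-0.00022195, -0.00154757, -0.00184098, -0.00049191, -0.00052153,
        0.00031862]), 'joint_efforts': array([ 1.90000217e-03, -4.32001126e+01, -2.44694299e+01,  7.19470927e-02,
        5.25802025e-02, -4.29523050e-05]), 'tool_pos': array([ 0.16251405, -0.49878199,  0.19011511]), 'tool_rot': array([-3.14022717e+00, -2.05356169e-04,  3.14854778e-01]), 'contact_force': array([-0.24441114,  0.42969545, -0.13854342]), 'torque': array([0.03115193, 0.02038796, 0.00734487]), 'grip_force': 0.0, 'opening': 0.09207559260091559}
```

View pics/top0.png

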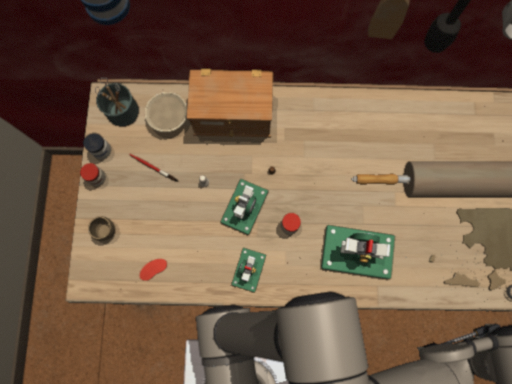

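View pics/side0.png

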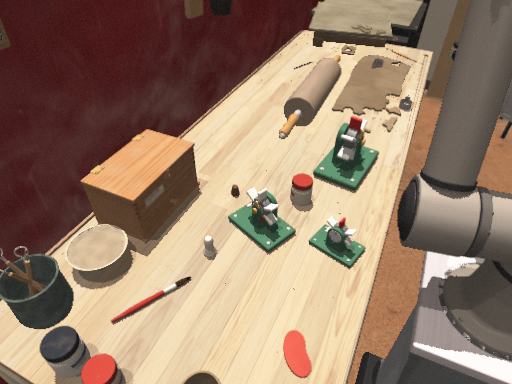

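The candidates in the top view are three counters: A (245,207), B (249,270, small) and C (358,250, large). A is the middle-sized one. It also has the stamp (203,182) on its left, the jar (290,223) on its right and the cone (271,170) beyond it. I'll measure it and confirm in an enlarged crop.

```bash
python3 - <<'E'
from h import *
t=cv2.imread("pics/top0.png");s=cv2.imread("pics/side0.png")
hsv=cv2.cvtColor(t,cv2.COLOR_BGR2HSV)
m=cv2.inRange(hsv,(60,80,30),(90,255,255)); m=cv2.morphologyEx(m,cv2.MORPH_CLOSE,np.ones((9,9)))
for c in cv2.findContours(m,0,1)[0]:
    if cv2.contourArea(c)<200: continue
    P=np.array([onz("top",*p[0],0.016)[:2] for p in c],np.float32)
    r=cv2.minAreaRect(P); b=cv2.boxPoints(r)
    print(c.mean(0)[0].round(),"c",np.round(r[0],4),"size",np.round(r[1],4),r[2],b.round(3).tolist())
for n,u,v,z in(("stamp",203,182,.03),("jar",290,223,.05),("cone",271,170,.02)): print(n,onz("top",u,v,z).round(3))
a=cv2.resize(t[165:250,195:310],None,fx=4.5,fy=4.5,interpolation=2)
b=cv2.resize(s[175:260,220:305],None,fx=4.5,fy=4.5,interpolation=2)[:a.shape[0]]
b=cv2.resize(b,(280,280));b=cv2.copyMakeBorder(b,0,a.shape[0]-280,0,0,0)
cv2.imwrite("pics/crop.png",np.hstack([a,b])[:600,:800])
E
```

```text
[249. 270.] c [ 0.3505 -0.0162] size [0.067  0.1097] 73.96456146240234 [[0.289000004529953, -0.032999999821186066], [0.39399999380111694, -0.06400000303983688], [0.41200000047683716, 0.0010000000474974513], [0.3070000112056732, 0.03099999949336052]]
[358. 252.] c [ 0.41   -0.3384] size [0.2017 0.1276] 82.33882904052734 [[0.3330000042915344, -0.4300000071525574], [0.46000000834465027, -0.44699999690055847], [0.4869999885559082, -0.24699999392032623], [0.36000001430511475, -0.23000000417232513]]
[244. 207.] c [0.5394 0.0022] size [0.0896 0.1448] 67.70125579833984 [[0.45500001311302185, -0.012000000104308128], [0.5889999866485596, -0.06700000166893005], [0.6230000257492065, 0.01600000075995922], [0.48899999260902405, 0.07100000232458115]]
stamp [0.608 0.128 0.03 ]
jar [ 0.485 -0.135  0.05 ]
cone [ 0.654 -0.077  0.02 ]
```

View pics/crop.png

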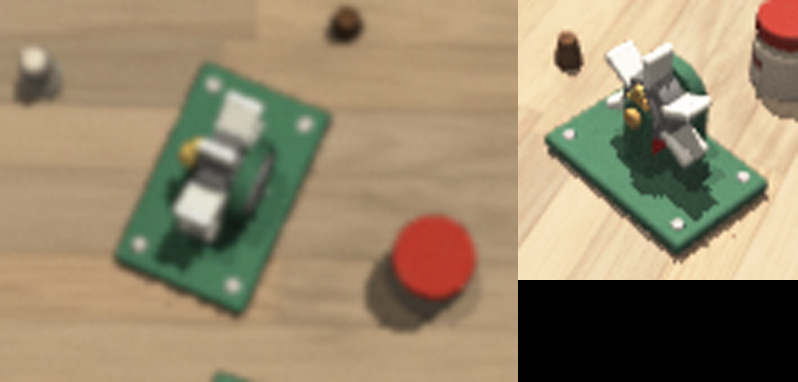

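The crop confirms A: a green middle-sized counter with the brass pointer on its left, and the red tooth low down. Its yaw is about -22.3° and its centre is about (0.539, 0.002). The plan is to shut the fingers, drop in behind the top tooth at z≈0.108, and push about 36 mm forward per click.

Request:
jog_arm(plan=[[0,0,0.65,-0.1,-1],[0.5,1,0.65,-0.2,-1],[0.5,1,0.65,-0.3,-1],[0.5,1,0.65,-0.4,-1],[0.5,1,0.65,-0.448,-1],[0.5,1,0.65,-0.448,-1]], squeeze=10)

```text
time: 0.7
tool_pos: [0.2027, -0.4188, 0.2426]
tool_rot: [-3.141, 0.0, -0.389]
contact_force: [-0.3, 0.1, 0.7]
opening: 0.0485
grip_force: 0.0
```

Request:
jog_arm(plan=[[0.5,0.5,0,0,-1],[1,1,0,0,-1],[1,1,0,0,-1]])

```text
time: 1.0
tool_pos: [0.2844, -0.3365, 0.2426]
tool_rot: [-3.14, 0.0, -0.383]
contact_force: [-0.1, 0.0, -0.1]
opening: 0.0245
grip_force: 0.0
```

Request:
jog_arm(plan=[[0.5,0.5,0,0,-1],[1,1,0,0,-1],[1,1,0,0,-1]])

```text
time: 1.3
tool_pos: [0.3646, -0.2567, 0.2426]
tool_rot: [-3.141, -0.0, -0.383]
contact_force: [0.1, -0.2, 0.8]
opening: 0.0017
grip_force: 0.0
```

Request:
jog_arm(plan=[[0.5,0.5,0,0,-1],[1,1,0,0,-1],[1,1,0,0,-1]])

```text
time: 1.6
tool_pos: [0.4446, -0.1771, 0.2424]
tool_rot: [-3.141, 0.0, -0.384]
contact_force: [-0.1, 0.1, -0.4]
opening: 0.0006
grip_force: 0.0
```

```bash
python3 - <<'E'
from h import *
o=readout.observe();print(o["time"],o["tool_pos"],o["tool_rot"],o["opening"],o["contact_force"])
s=cv2.imread("pics/side0.png");hsv=cv2.cvtColor(s,cv2.COLOR_BGR2HSV)
m=cv2.inRange(hsv,(0,150,60),(8,255,255))|cv2.inRange(hsv,(172,150,60),(180,255,255))
m[:185]=0;m[250:]=0;m[:,:235]=0;m[:,285:]=0
print("red",np.argwhere(m)[:,::-1].mean(0),m.sum()/255)
u=np.array([.925,-.379,0]);A=np.array([.5394,.0022,.072])
for k in range(6):
    a=-k*np.pi/3; p=A+.045*(np.sin(a)*u+np.cos(a)*np.array([0,0,1])); print(k,np.round(proj("side",p)),np.round(proj("top",p)))
E
```

```text
1.6 [ 0.44457467 -0.17712432  0.24240948] [-3.14085232e+00  8.75218420e-05 -3.83632171e-01] 0.0005622943381552643 [-0.07207372  0.08949124 -0.3596381 ]
red [261.77777778 218.66666667] 9.0
0 [263. 193.] [243. 199.]
1 [275. 208.] [238. 213.]
2 [274. 222.] [238. 216.]
3 [262. 220.] [244. 205.]
4 [252. 205.] [249. 192.]
5 [252. 192.] [249. 189.]
```

Red is at (262,219), which matches 3 clicks short (predicted 262,220). Next I move over the drop-in point (0.519, 0.0105).

Request:
jog_arm(plan=[[0.25,0.5,0,0,-1],[0.5,1,0,0,-1],[0.5,1,0,0,-1]])

```text
time: 1.9
tool_pos: [0.4837, -0.0964, 0.2424]
tool_rot: [-3.141, 0.001, -0.383]
contact_force: [-0.4, -0.7, 0.1]
opening: 0.0002
grip_force: 0.0
```

Request:
jog_arm(plan=[[0.2,0.5,0,0,-1],[0.4,1,0,0,-1],[0.4,1,0,0,-1]])

```text
time: 2.2
tool_pos: [0.5154, -0.0172, 0.2423]
tool_rot: [-3.141, 0.001, -0.384]
contact_force: [-0.5, 0.5, -0.2]
opening: 0.0007
grip_force: 0.0
```

Request:
jog_arm(plan=[[0.03,0.34,-0.3,0,-1],[0.03,0.34,-0.6,0,-1],[0.03,0.34,-1,0,-1],[0.03,0.34,-1,0,-1],[0.03,0.34,-1,0,-1]])

```text
time: 2.7
tool_pos: [0.5169, 0.0064, 0.1631]
tool_rot: [3.141, 0.001, -0.39]
contact_force: [-0.0, -0.8, 0.1]
opening: 0.0004
grip_force: 0.0
```

```bash
python3 - <<'E'
from h import *
o=readout.observe();print(o["time"],o["tool_pos"],o["tool_rot"],o["contact_force"])
a=cv2.resize(cams.read_camera("side")[150:270,200:320],None,fx=4.5,fy=4.5,interpolation=2)
cv2.imwrite("pics/s1.png",a)
E
```

```text
2.7 [0.51688082 0.00643623 0.16310051] [ 3.14086258e+00  6.60139983e-04 -3.89612710e-01] [-0.01604419 -0.78314406  0.13400835]
```

View pics/s1.png

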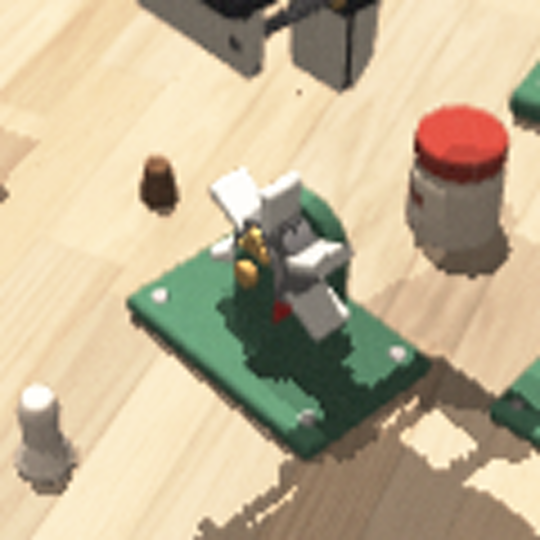

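The picture shows the wheel unchanged. The gripper is at the top of the crop (~(330,60)), higher than I expected and looking open, so I'll check its projection.

```bash
python3 - <<'E'
from h import *
o=readout.observe();print(o["time"],o["tool_pos"],proj("side",o["tool_pos"]),proj("top",o["tool_pos"]),o["opening"],o["qpos"])
a=cams.read_camera("side");b=cams.read_camera("top")
cv2.imwrite("pics/s2.png",np.hstack([a[60:300,150:400],b[100:340,130:380]]))
E
```

```text
2.75 [0.51767001 0.00656935 0.16402239] (np.float64(272.12079698090963), np.float64(180.85288375240142)) (np.float64(240.41753943932127), np.float64(203.1353974653362)) 0.00046712709550421355 [-1.35109762e-01  3.51200578e-01  1.58804302e+00 -4.87228569e-04
  1.20080894e+00  1.82550659e+00]
```

View pics/s2.png

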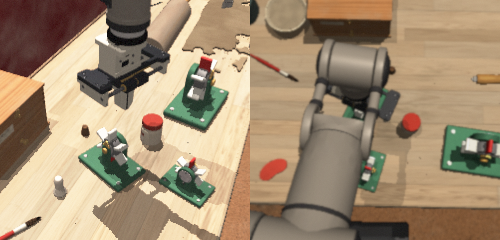

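```bash
python3 - <<'E'
from h import *
a=cams.read_camera("side")
p=readout.observe()["tool_pos"]
c=cv2.resize(a[110:240,200:350],None,fx=5,fy=4.6,interpolation=2)
for dz in(0,.04):
    u,v=proj("side",p+[0,0,dz]);cv2.circle(c,(int((u-200)*5),int((v-110)*4.6)),4,(255,0,255),-1)
cv2.imwrite("pics/s3.png",c)
E
```

```text
(no output)
```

View pics/s3.png

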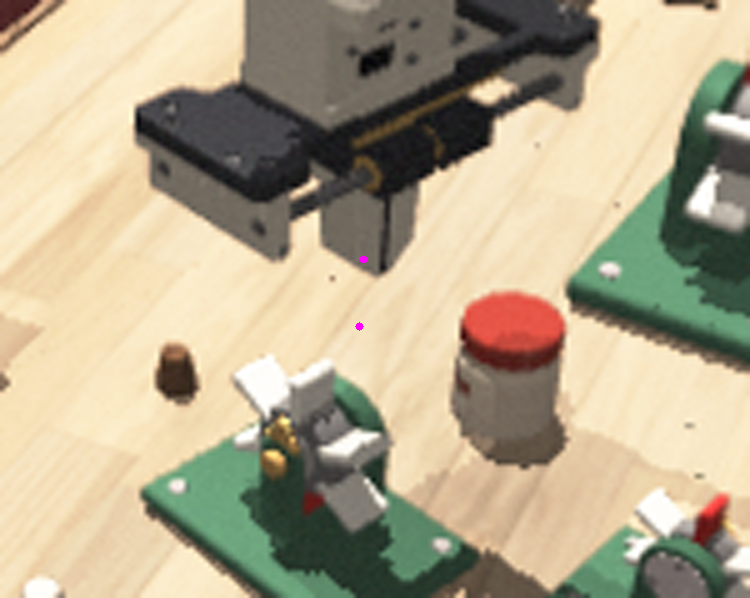

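The fingertips appear about 14 px above the reported TCP, either 40 mm higher or 45 mm further from the side camera. The top view can separate these.

```bash
python3 - <<'E'
from h import *
a=cams.read_camera("top")
p=readout.observe()["tool_pos"]
c=cv2.resize(a[150:260,180:320],None,fx=5,fy=5,interpolation=2)
y=np.array([.379,.925,0])
for off,col in(((0,0,0),(255,0,255)),((.018,-.041,0),(0,255,255)),((0,0,.04),(255,255,0))):
  for k in(-.095,0,.095):
    u,v=proj("top",p+np.array(off)+k*y+[0,0,.07]);cv2.circle(c,(int((u-180)*5),int((v-150)*5)),4,col,-1)
cv2.imwrite("pics/t3.png",c)
E
```

```text
(no output)
```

View pics/t3.png

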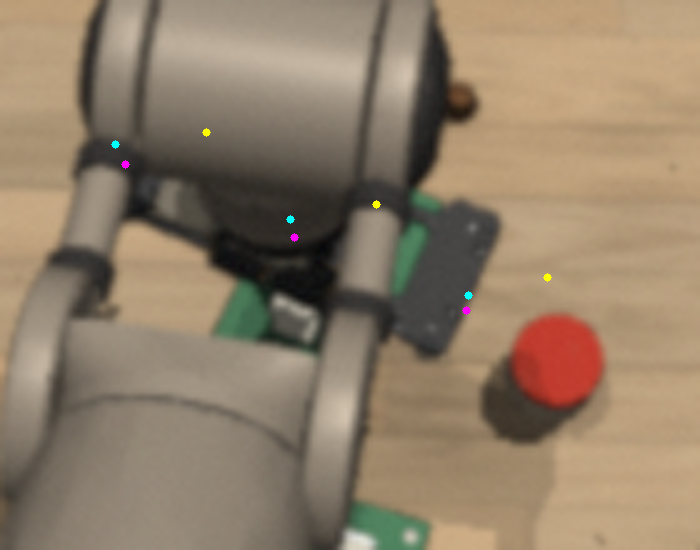

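The plate end midpoint at (469,283) fits the reported x,y, so any discrepancy is mostly in height. I'll descend in steps and use the force reading and a picture as checks.

Request:
jog_arm(plan=[[0,0.03,-0.15,0,-1],[0,0.03,-0.3,0,-1],[0,0.03,-0.45,0,-1],[0,0.03,-0.6,0,-1],[0,0.03,-0.7,0,-1],[0,0.03,-0.7,0,-1]])

```text
time: 3.55
tool_pos: [0.516, 0.0105, 0.1051]
tool_rot: [3.141, 0.003, -0.389]
contact_force: [0.4, -0.1, 0.9]
opening: 0.0002
grip_force: 0.0
```

```bash
python3 - <<'E'
from h import *
a=cams.read_camera("side")
o=readout.observe();p=o["tool_pos"];print(o["time"],p,o["contact_force"])
c=cv2.resize(a[130:250,200:330],None,fx=5,fy=5,interpolation=2)
for dz in(0,.04):
    u,v=proj("side",p+[0,0,dz]);cv2.circle(c,(int((u-200)*5),int((v-130)*5)),3,(255,0,255),-1)
cv2.imwrite("pics/s4.png",c)
E
```

```text
3.6 [0.51664347 0.01042293 0.10602754] [ 0.40579477  0.4904761  -0.19108588]
```

View pics/s4.png

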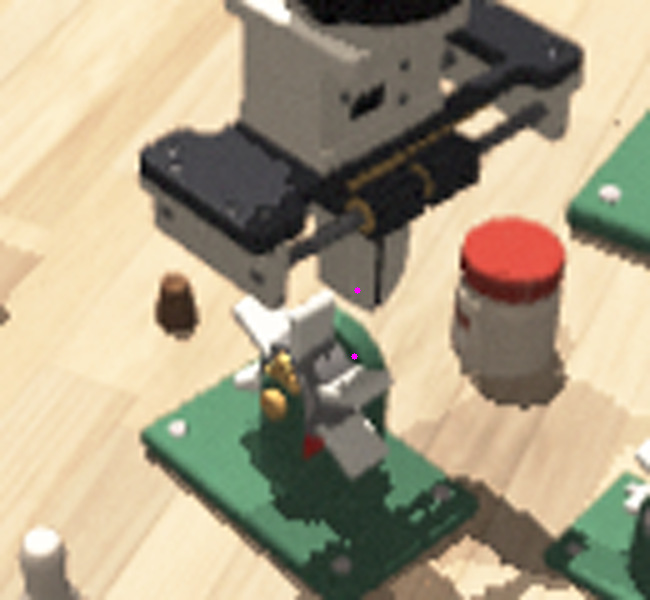

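In the picture the fingertip is at (365,305), about 40 mm above the reported TCP. A probing push at this height is harmless either way: it makes one click, or it passes over the wheel.

Request:
jog_arm(plan=[[0.056,-0.023,0,0,-1],[0.112,-0.046,0,0,-1],[0.168,-0.069,0,0,-1],[0.225,-0.092,0,0,-1]])

```text
time: 4.0
tool_pos: [0.5357, 0.0028, 0.107]
tool_rot: [-3.141, -0.001, -0.389]
contact_force: [0.4, -0.8, -0.5]
opening: 0.0004
grip_force: 0.0
```

Request:
jog_arm(plan=[[0.056,-0.023,0,0,-1],[0.112,-0.046,0,0,-1]])

```text
time: 4.2
tool_pos: [0.5444, -0.0009, 0.1068]
tool_rot: [3.142, -0.0, -0.389]
contact_force: [-0.2, -0.2, -0.2]
opening: 0.0003
grip_force: 0.0
```

There was no contact with the TCP reported above the axle at z=0.107, so the real tip is about 43 mm higher than reported. The side and top views agree that it's a pure z offset. I'll back off behind the tooth and lower accordingly.

Request:
jog_arm(plan=[[-0.16,0.066,0,0,-1],[-0.324,0.133,0,0,-1],[-0.324,0.133,-0.1,0,-1],[-0.324,0.133,-0.2,0,-1],[-0.324,0.133,-0.3,0,-1],[-0.324,0.133,-0.3,0,-1]])

```text
time: 4.8
tool_pos: [0.5175, 0.0098, 0.0811]
tool_rot: [3.141, 0.003, -0.389]
contact_force: [-0.4, 0.0, 1.1]
opening: 0.0001
grip_force: 0.0
```

Request:
jog_arm(plan=[[0,0,-0.06,0,-1],[0,0,-0.12,0,-1],[0,0,-0.18,0,-1]])

```text
time: 5.1
tool_pos: [0.5182, 0.0099, 0.068]
tool_rot: [3.142, -0.0, -0.389]
contact_force: [0.2, 0.4, 0.4]
opening: 0.0003
grip_force: 0.0
```

```bash
python3 - <<'E'
from h import *
a=cams.read_camera("side")
o=readout.observe();p=o["tool_pos"];print(o["time"],p,o["contact_force"])
c=cv2.resize(a[150:250,210:310],None,fx=5.5,fy=5.5,interpolation=2)
cv2.imwrite("pics/s5.png",c)
E
```

```text
5.15 [0.51756528 0.00999392 0.06721645] [-0.40402777 -0.62095136 -0.31077102]
```

View pics/s5.png

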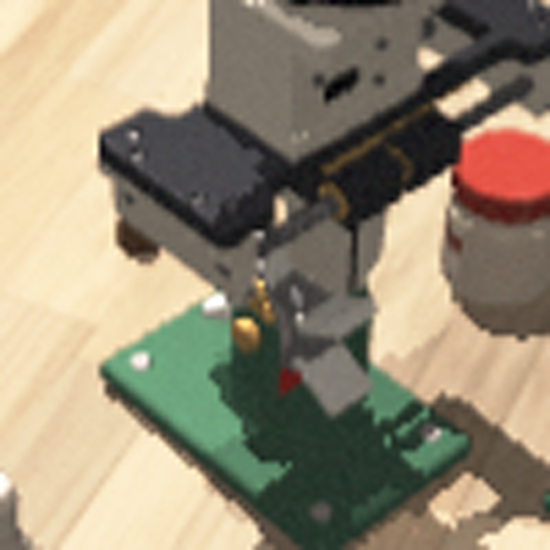

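The tip is now behind the top tooth and in front of the back tooth at (340,310), with no contact. Red is still at (290,380). Now a gentle push.

Request:
jog_arm(plan=[[0.056,-0.023,0,0,-1],[0.112,-0.046,0,0,-1],[0.168,-0.069,0,0,-1],[0.225,-0.092,0,0,-1]])

```text
time: 5.55
tool_pos: [0.5361, 0.0026, 0.0685]
tool_rot: [3.141, 0.001, -0.389]
contact_force: [-2.0, 0.3, -0.6]
opening: 0.0004
grip_force: 1.1
```

Request:
jog_arm(plan=[[0.056,-0.023,0,0,-1],[0.112,-0.046,0,0,-1]])

```text
time: 5.75
tool_pos: [0.5455, -0.0013, 0.0683]
tool_rot: [3.141, -0.0, -0.389]
contact_force: [-0.8, 0.8, 0.2]
opening: 0.0005
grip_force: 0.2
```

Request:
jog_arm(plan=[[0.056,-0.023,0,0,-1],[0.08,-0.033,0,0,-1]])

```text
time: 5.95
tool_pos: [0.5528, -0.0043, 0.0685]
tool_rot: [-3.141, -0.002, -0.389]
contact_force: [1.0, -0.3, -1.2]
opening: 0.0004
grip_force: 0.9
```

The wheel touched back with about 2 N. I'll lift, return behind the wheel, and check where the red is numerically.

Request:
jog_arm(plan=[[0,0,0.25,0,-1],[0,0,0.6,0,-1],[-0.22,0.09,0.6,0,-1],[-0.44,0.18,0.6,0,-1],[-0.44,0.18,0.6,0,-1]])

```text
time: 6.45
tool_pos: [0.5147, 0.0114, 0.1166]
tool_rot: [3.141, 0.001, -0.388]
contact_force: [0.0, -0.8, -0.4]
opening: 0.0004
grip_force: 0.0
```

```bash
cat > red.py <<'E'
from h import *
s=cams.read_camera("side");hsv=cv2.cvtColor(s,cv2.COLOR_BGR2HSV)
m=cv2.inRange(hsv,(0,130,50),(8,255,255))|cv2.inRange(hsv,(172,130,50),(180,255,255))
m[:175]=0;m[245:]=0;m[:,:235]=0;m[:,286:]=0
o=readout.observe();p=o["tool_pos"]
n,l,st,ce=cv2.connectedComponentsWithStats(m)
d=p[:2]-[.5394,.0022]
print(o["time"],p,"counter-x",d@[.925,-.379],"y",d@[.379,.925],[(ce[i].round(1).tolist(),int(st[i,4])) for i in range(1,n) if st[i,4]>2])
g=cv2.inRange(hsv,(60,80,30),(90,255,255));g[:,:220]=0;g[:,300:]=0;g[:180]=0;g[255:]=0
q=np.argwhere(g)[:,::-1];print("green extremes L",q[q[:,0].argmin()],"B",q[q[:,1].argmax()],"R",q[q[:,0].argmax()])
E
python3 red.py
```

```text
6.5 [0.5160661  0.01087067 0.11674048] counter-x -0.02487004147156274 y -0.0008231827731423309 [([270.4, 218.5], 106)]
green extremes L [229 216] B [268 250] R [293 229]
```

Red is now at (270,218), so that was one click, and the counter hasn't moved. I'll do the same stroke again.

Request:
jog_arm(plan=[[0,0,-0.2,0,-1],[0,0,-0.4,0,-1],[0,0,-0.5,0,-1],[0,0,-0.6,0,-1],[0,0,-0.6,0,-1]])

```text
time: 7.0
tool_pos: [0.516, 0.0106, 0.0674]
tool_rot: [3.141, 0.001, -0.389]
contact_force: [0.7, -1.3, -0.2]
opening: 0.0007
grip_force: 0.0
```

Request:
jog_arm(plan=[[0.056,-0.023,0,0,-1],[0.112,-0.046,0,0,-1],[0.168,-0.069,0,0,-1],[0.225,-0.092,0,0,-1],[0.281,-0.115,0,0,-1],[0.337,-0.138,0,0,-1],[0.393,-0.161,0,0,-1],[0.44,-0.18,0,0,-1]])

```text
time: 7.8
tool_pos: [0.5524, -0.0041, 0.0684]
tool_rot: [-3.142, -0.001, -0.389]
contact_force: [2.1, -1.4, -1.5]
opening: 0.0005
grip_force: 0.7
```

Request:
jog_arm(plan=[[0,0,0.25,0,-1],[0,0,0.6,0,-1],[-0.22,0.09,0.6,0,-1],[-0.44,0.18,0.6,0,-1],[-0.44,0.18,0.6,0,-1]])

```text
time: 8.3
tool_pos: [0.5149, 0.0113, 0.1167]
tool_rot: [3.141, 0.001, -0.388]
contact_force: [-0.7, -0.5, -0.2]
opening: 0.0003
grip_force: 0.0
```

```bash
python3 red.py
```

```text
8.35 [0.51626699 0.01080064 0.11676555] counter-x -0.024657678347844315 y -0.0008118191583304335 [([270.5, 207.0], 78)]
green extremes L [229 216] B [267 250] R [294 231]
```

Red is at (270.5,207), so it is one click short and at rest. Now the last stroke, after which I lift well clear.

Request:
jog_arm(plan=[[0,0,-0.2,0,-1],[0,0,-0.4,0,-1],[0,0,-0.5,0,-1],[0,0,-0.6,0,-1],[0,0,-0.6,0,-1]])

```text
time: 8.85
tool_pos: [0.5161, 0.0106, 0.0674]
tool_rot: [3.141, 0.001, -0.389]
contact_force: [-0.9, 0.3, 0.1]
opening: 0.0006
grip_force: 0.0
```

Request:
jog_arm(plan=[[0.056,-0.023,0,0,-1],[0.112,-0.046,0,0,-1],[0.168,-0.069,0,0,-1],[0.225,-0.092,0,0,-1],[0.281,-0.115,0,0,-1],[0.337,-0.138,0,0,-1],[0.393,-0.161,0,0,-1],[0.44,-0.18,0,0,-1]])

```text
time: 9.65
tool_pos: [0.5524, -0.0041, 0.0684]
tool_rot: [-3.142, -0.001, -0.389]
contact_force: [1.8, -0.4, 0.1]
opening: 0.0005
grip_force: 0.7
```

Request:
jog_arm(plan=[[0,0,0.25,0,-1],[0,0,0.6,0,-1],[0,0,1,0,-1],[0,0,1,0,-1],[-0.44,0.18,1,0,-1],[-0.44,0.18,1,0,-1],[-0.44,0.18,1,0,-1]])

```text
time: 10.35
tool_pos: [0.5161, 0.0108, 0.1482]
tool_rot: [3.141, -0.0, -0.389]
contact_force: [0.5, 1.0, 1.1]
opening: 0.0003
grip_force: 0.0
```

```bash
python3 red.py; python3 -c "
from h import *
cv2.imwrite('pics/end.png',cv2.resize(cams.read_camera('side')[150:270,190:320],None,fx=5,fy=5,interpolation=2))"
```

```text
10.4 [0.51681809 0.01053438 0.14830248] counter-x -0.02404699933112593 y -0.0008492422704960247 [([261.8, 194.5], 87)]
green extremes L [229 216] B [269 250] R [293 230]
```

View pics/end.png

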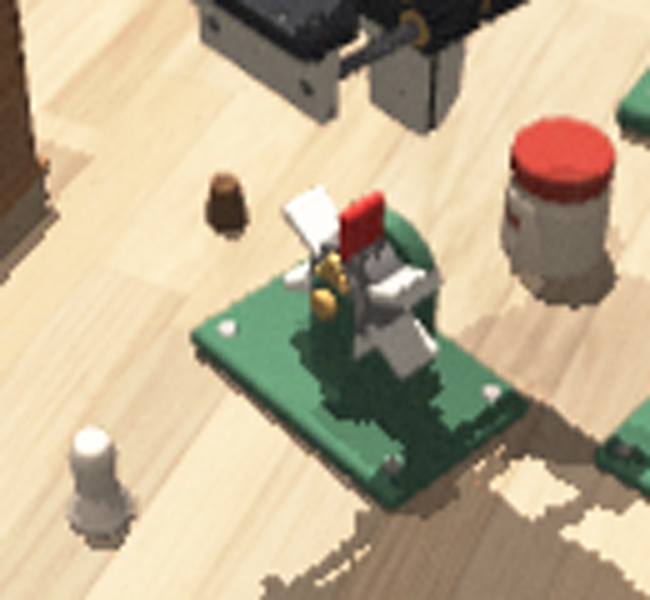

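The red tooth stands straight up at (362,225) beside the brass pointer. The counter and bystanders are where they were, and the fingers are clear.

```bash
python3 -c "
from h import *
print(ticket.hand_in())"
```

```text
the job is handed in; nothing more can be done
None
```

The job is handed in: three single clicks brought the red tooth straight up at the pointer, with the counter, stamp, jar and cone showing no visible movement in the last picture; the hand-in returned no verdict.

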